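# Gauge a test rod in a hole plate

## Task

Find the size of the rod that stands alone in the white one-hole stand: take it by its black handle and try it, shank down, in the holes of the steel gauge plate until you know the smallest hole it passes. Before you finish, touch its tip squarely on the next smaller hole so that it is refused there, without forcing it; then push it through the smallest hole it passes until the handle rests on the plate, and leave it there. Leave the two rods in the rack alone.

Things in the scene. Friction and masses are not known exactly. Their poses are not given: they have to be found in the camera images.
- gauge: fixed steel hole gauge: level plate 54 x 180 x 12 mm, top 78 mm above the worktop, on two end legs (feet reach 115 mm from the middle), open below. Four vertical through holes in a row along its y axis: 8.5 mm at the -y end, then 12.5, 16.5 and 20.5 mm at the +y end, 1.5 mm chamfer at the mouths. Origin: worktop level under the plate's middle
- stand: white plastic block 60 x 60 x 66 mm, fixed, with one upright 23 mm hole right through, loose for every rod, in which the rod to be gauged stands alone. Origin: centre of its underside.
- stand_hole (a point): centre of the hole's mouth in the top of the stand, 66 mm above the worktop
- rack: white plastic block 60 x 140 x 66 mm, fixed, with two upright 23 mm holes 72 mm apart along its y axis; holds the two other rods. Origin: centre of its underside.
- rod_a: one of three test rods, 105 mm long, about 0.13 kg: black round handle 30 x 45 mm on a round steel shank 60 mm long with 1.5 mm tip chamfer. Shanks are 11, 15 and 19 mm thick; nothing marks which is which. Dealt anew each time: one stands in the stand, two in the rack, hanging by the handle's flat underside. Origin: centre of the shank's tip; z up the rod, handle from 60 to 105 mm
- rod_b: one of three test rods, 105 mm long, about 0.13 kg: black round handle 30 x 45 mm on a round steel shank 60 mm long with 1.5 mm tip chamfer. Shanks are 11, 15 and 19 mm thick; nothing marks which is which. Dealt anew each time: one stands in the stand, two in the rack, hanging by the handle's flat underside. Origin: centre of the shank's tip; z up the rod, handle from 60 to 105 mm
- rod_c: one of three test rods, 105 mm long, about 0.13 kg: black round handle 30 x 45 mm on a round steel shank 60 mm long with 1.5 mm tip chamfer. Shanks are 11, 15 and 19 mm thick; nothing marks which is which. Dealt anew each time: one stands in the stand, two in the rack, hanging by the handle's flat underside. Origin: centre of the shank's tip; z up the rod, handle from 60 to 105 mm
- hole0 (a point): centre of the mouth of the gauge's 8.5 mm hole, in the plate's top face (78 mm above the worktop), z up; along the gauge's y axis it lies at -57 mm
- hole1 (a point): centre of the mouth of the gauge's 12.5 mm hole, in the plate's top face (78 mm above the worktop), z up; along the gauge's y axis it lies at -21 mm
- hole2 (a point): centre of the mouth of the gauge's 16.5 mm hole, in the plate's top face (78 mm above the worktop), z up; along the gauge's y axis it lies at 18 mm
- hole3 (a point): centre of the mouth of the gauge's 20.5 mm hole, in the plate's top face (78 mm above the worktop), z up; along the gauge's y axis it lies at 58 mm
Mind the look-alikes: they are no part of the job. Leave any brown or turquoise look-alike of the rod_c alone.

How it is judged (in metres and radians):
On the way:
1. the rod from the stand is touched with its tip on the mouth of the hole one size below the smallest it passes, and is refused there (((horizontal distance between rod_a and hole1 below 0.006 m and z of rod_a in the frame of hole1 between -0.006 and 0.004 m and angle between rod_a's own z axis and vertical below 0.2 rad and contact force between rod_a and gauge above 1 N and distance of each of rod_b, rod_c from where it was at the start of the episode below 0.015 m and angle between each of rod_b, rod_c's own z axis and vertical below 0.15 rad and horizontal distance between each of rod_b, rod_c and stand_hole above 0.05 m) or (horizontal distance between rod_b and hole2 below 0.006 m and z of rod_b in the frame of hole2 between -0.006 and 0.004 m and angle between rod_b's own z axis and vertical below 0.2 rad and contact force between rod_b and gauge above 1 N and distance of each of rod_a, rod_c from where it was at the start of the episode below 0.015 m and angle between each of rod_a, rod_c's own z axis and vertical below 0.15 rad and horizontal distance between each of rod_a, rod_c and stand_hole above 0.05 m) or (horizontal distance between rod_c and hole0 below 0.006 m and z of rod_c in the frame of hole0 between -0.006 and 0.004 m and angle between rod_c's own z axis and vertical below 0.2 rad and contact force between rod_c and gauge above 1 N and distance of each of rod_a, rod_b from where it was at the start of the episode below 0.015 m and angle between each of rod_a, rod_b's own z axis and vertical below 0.15 rad and horizontal distance between each of rod_a, rod_b and stand_hole above 0.05 m))), for 0.05 s.
At the end, for the whole second after the job is handed in: The stand's rod hangs at rest in the smallest hole it passes (11 mm: 12.5, 15: 16.5, 19: 20.5), tip within 4 mm of the hole's axis and 57 mm or more below the plate's top, upright within 0.06 rad; the two others stand in the rack within 15 mm of their start and 0.15 rad of upright (((horizontal distance between rod_a and hole2 below 0.004 m and z of rod_a in the frame of hole2 below -0.057 m and angle between rod_a's own z axis and vertical below 0.06 rad and linear speed of rod_a below 0.02 m/s and distance of each of rod_b, rod_c from where it was at the start of the episode below 0.015 m and angle between each of rod_b, rod_c's own z axis and vertical below 0.15 rad and horizontal distance between each of rod_b, rod_c and stand_hole above 0.05 m) or (horizontal distance between rod_b and hole3 below 0.004 m and z of rod_b in the frame of hole3 below -0.057 m and angle between rod_b's own z axis and vertical below 0.06 rad and linear speed of rod_b below 0.02 m/s and distance of each of rod_a, rod_c from where it was at the start of the episode below 0.015 m and angle between each of rod_a, rod_c's own z axis and vertical below 0.15 rad and horizontal distance between each of rod_a, rod_c and stand_hole above 0.05 m) or (horizontal distance between rod_c and hole1 below 0.004 m and z of rod_c in the frame of hole1 below -0.057 m and angle between rod_c's own z axis and vertical below 0.06 rad and linear speed of rod_c below 0.02 m/s and distance of each of rod_a, rod_b from where it was at the start of the episode below 0.015 m and angle between each of rod_a, rod_b's own z axis and vertical below 0.15 rad and horizontal distance between each of rod_a, rod_b and stand_hole above 0.05 m))); the robot touches nothing.
It fails at once if a rod is forced against the gauge with more than 50 N (contact force between any of rod_a, rod_b, rod_c and gauge above 50 N).
It also fails if it takes over 61 s, if anything falls off the work surface, if the arm or the gripper's body presses on something with over 40 N, if the wrist force passes 120 N, or if a joint passes its speed limit or range.

## Robot

A 7-joint arm with a two-finger parallel gripper is mounted at the origin on a cart in front of the work surface, level with it; the furniture and walls round the work are solid. World frame = base frame: x ahead of the robot, y to its left, z up, the work surface at z = 0. Lengths are in m, angles in degrees, forces in N, time in s.
With the tool pointing down it reaches from about 0.35 to 0.775 m from the base axis. Payload 3.1 kg.
Tool frame: the origin (TCP) lies on the centre line of the jaws, within the pads' length; the fingertips stand 17 mm ahead of it and the grasp point (between the pads) lies 2 mm behind it (robot.tip_reach is the distance from the TCP to the fingertips, in m); z points along the fingers, y is the direction in which the jaws open and shut (so a half turn about z gives the same grasp; the last joint's range is limited). The gripper opens to 85 mm and grips with 20 to 120 N. Pads are 22 mm wide; open, the fingers measure 114 mm over their backs; the gripper's body (76 mm by 85 mm) begins 54 mm behind the grasp point. The pads swing forward as they close: fully open they stand 13 mm farther back than shut.
Start: joints at [-69.196, 17.813, 0.802, 86.603, -0.252, 75.585, -1.558], TCP at [0.217, 0.506, 0.248] pointing down, gripper open.
Joint ranges: [-154.91, 154.91], [-16.99, 109.72], [-72.82, 74.43], [7.12, 147.25], [-82.49, 262.49], [11.32, 116.49], [-174.64, 174.64]. Speed limits (degrees/s): [159.86, 159.86, 180, 180, 180, 180, 180].

## Interface

Orientations are given as [roll, pitch, yaw] about the fixed x, y, z axes, in that order (R = Rz(yaw) Ry(pitch) Rx(roll)).
In Python, from station import robot, fingers, vision, workorder, recognise gives the robot as it stands. Calls block until the motion is done:
- robot.move_to(position, orientation): joint-space move of the TCP to a pose.
- robot.line_to(position, orientation=None, velocity=0.15, f_stop=None): straight line of the TCP; orientation=None keeps the orientation; velocity is the mean speed in m/s. With f_stop (N) it stops when the force on the tool has changed by that much, and returns True; else False.
- robot.move_j(angles): joint-space move.
- fingers.gripper_to(opening, force=None): opening from 0.0 (shut) to 1.0 (fully open); force is the grip in N (None keeps the last); returns when the fingers have stopped.
- robot.pause(seconds).
- robot.inverse_kinematics(position, orientation): joint angles nearest the present ones, or None.
- vision.grab_frame(name): name is "scene" or "top" or "wrist"; returns the picture (384x512x3 uint8, red, green, blue); there is no depth.
- vision.calibration(name): a dict with "mtx" (3x3 intrinsics, pixels), "extrinsics" (4x4, takes a point from world to camera coordinates); the wrist camera has in their place "T_tool_cam" (4x4, takes a point from camera to tool coordinates, whose origin is the TCP and whose axes are the flange's). Camera axes: x right, y up, looking along -z (the intrinsics and any distortion apply to the point x, -y, -z); pixel columns grow to the right and rows downward; lengths in m; the calibration is good to about 2 mm. A picture is of the moment at which its call begins: read the wrist's pose just before it. calibration takes no time and is no camera call.
A pose or a line that the arm cannot do raises robot.PlanningError and nothing moves.
- workorder.close_job(): hands the job in, once; it reports no verdict.
Trained networks look in the newest picture that a camera, given by its name, has taken for a name from the list of things; names that differ only in an ending like _2 or _b are one class to them, and where a whole thing is asked for, a point or a joint stands for the part that bears it (a point fixed in the world has none). Each returns a list of dicts, best first, with "p" (0 to 1); they miss things now and then, are a little off and sometimes report something else, mostly with a low value. They report only what shows in the picture. A call takes as long as a camera call. They do not tell look-alikes from the thing itself.
- recognise(label, camera): "rect" ([centre column, centre row, width, height] in pixels, round what is visible of it).
Readings, each from a call of its own:
- robot.current_time_s(): time.
- robot.current_joint_positions(): joint angles.
- robot.current_dq(): joint speeds.
- robot.current_joint_torque(): joint torques, N m.
- robot.current_tool_pos(): TCP position.
- robot.current_eef_rot(): TCP orientation.
- robot.current_contact_force(): force on the tool from outside, world axes, zero at the start.
- robot.current_torque(): the same for the moment, N m.
- robot.current_finger_gap(): opening from 0.0 (shut) to 1.0 (fully open).
Only numpy, scipy, OpenCV 4.12 (cv2) and the standard library are available. Lean on these libraries where they do the work, as an engineer would, in place of code of your own. Each camera call takes 0.05 s, during which the arm holds its last target.

## Working session

There is one attempt and no reset: what is moved stays moved. The work goes in short steps, each a Python script; the robot and the scene stay as the last script left them, time stands still between calls to the robot, and variables do not carry over. Pictures are saved under pics/ and viewed, and the job is handed in when it is done.

```bash
ls; mkdir -p pics; cat > h.py <<'E'
import numpy as np, cv2
from station import robot, fingers, vision, workorder, recognise
def save(img,n): cv2.imwrite('pics/'+n+'.png',cv2.cvtColor(img,cv2.COLOR_RGB2BGR))
def ray(cam,uv,tool=None):
    c=vision.calibration(cam); K=np.array(c['mtx'])
    d=np.linalg.solve(K,[uv[0],uv[1],1.0]); d=np.array([d[0],-d[1],-d[2]])
    if cam!='wrist':
        E=np.linalg.inv(np.array(c['extrinsics']))
    else:
        E=tool@np.array(c['T_tool_cam'])
    return E[:3,3],E[:3,:3]@d
def atz(cam,uv,z,tool=None):
    o,d=ray(cam,uv,tool); return o+d*(z-o[2])/d[2]
def proj(cam,P,tool=None):
    c=vision.calibration(cam); K=np.array(c['mtx'])
    E=np.array(c['extrinsics']) if cam!='wrist' else np.linalg.inv(tool@np.array(c['T_tool_cam']))
    q=E[:3,:3]@np.array(P)+E[:3,3]; q=np.array([q[0],-q[1],-q[2]]); p=K@q; return p[:2]/p[2]
def toolT():
    from scipy.spatial.transform import Rotation as R
    T=np.eye(4);T[:3,:3]=R.from_euler('xyz',robot.current_eef_rot(),degrees=True).as_matrix();T[:3,3]=robot.current_tool_pos();return T
E
python3 - <<'E'
from h import *
for n in ['scene','top','wrist']:
    save(vision.grab_frame(n),n+'0')
    print(n,{k:(np.round(v,3).tolist() if not isinstance(v,(str,type(None))) else v) for k,v in vision.calibration(n).items()})
for n in ['top','scene']:
  for l in ['rod_a','gauge','stand','rack']:
    for r in recognise(l,n): print(n,l,np.round(r['rect'],1),round(r['p'],2))
print(robot.current_time_s(),robot.current_eef_rot())
E
```

```text
pics
scene {'mtx': [[500.089, 0.0, 253.822], [0.0, 500.089, 194.026], [0.0, 0.0, 1.0]], 'extrinsics': [[-0.877, -0.48, -0.007, 0.565], [0.25, -0.468, 0.848, -0.087], [-0.41, 0.742, 0.531, -1.086], [0.0, 0.0, 0.0, 1.0]]}
top {'mtx': [[467.681, 0.0, 263.95], [0.0, 467.681, 187.062], [0.0, 0.0, 1.0]], 'extrinsics': [[-0.027, -1.0, -0.008, 0.222], [0.992, -0.028, 0.124, -0.55], [-0.124, -0.004, 0.992, -1.048], [0.0, 0.0, 0.0, 1.0]]}
wrist {'mtx': [[283.712, 0.0, 259.235], [0.0, 283.712, 187.853], [0.0, 0.0, 1.0]], 'T_tool_cam': [[-0.0, 0.955, 0.295, 0.075], [1.0, 0.001, -0.001, 0.0], [-0.001, 0.295, -0.955, -0.125], [0.0, 0.0, 0.0, 1.0]]}
top rod_a [202.1 252.6  14.5  10.6] 0.6
top rod_a [163.8 252.6  17.5  13. ] 0.59
top rod_a [272.2 130.4  13.   15.8] 0.56
top rod_a [245.4 175.6  12.6  11.4] 0.56
top rod_a [174.  223.9  15.4  12.6] 0.51
top rod_a [237.7 131.4  18.5  16.9] 0.44
top gauge [326.6 204.8  98.9  38.5] 0.6
top stand [222.7 214.6  32.4  34.6] 0.81
top rack [254.7 139.2  63.8  34.9] 0.93
scene rod_a [254.9 270.3  19.9  48.4] 0.96
scene rod_a [230.1 251.1  12.9  45.4] 0.76
scene rod_a [246.6 207.3  15.2  25.4] 0.71
scene rod_a [185.6 178.6  13.9  25.6] 0.69
scene rod_a [208.  167.6  13.8  25.6] 0.65
scene rod_a [274.3 243.1  14.8  46.8] 0.65
scene rod_a [223.1 199.9  13.9  45.9] 0.62
scene rod_a [196.3 196.1  57.3  53.2] 0.23
scene gauge [285.9 179.4  44.9  71.9] 0.6
scene stand [246.1 230.4  37.1  41.6] 0.69
scene rack [195.8 196.   58.2  53. ] 0.97
0.55 [1.79997750e+02 4.41812217e-04 1.56810122e+02]
```

```bash
python3 - <<'E'
import cv2
for n in ['top0','scene0']:
    i=cv2.imread(f'pics/{n}.png')[100:300,130:400]; cv2.imwrite(f'pics/{n}_z.png',cv2.resize(i,None,fx=2.9,fy=2.9,interpolation=cv2.INTER_CUBIC))
E
```

```text
(no output)
```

View pics/top0_z.png

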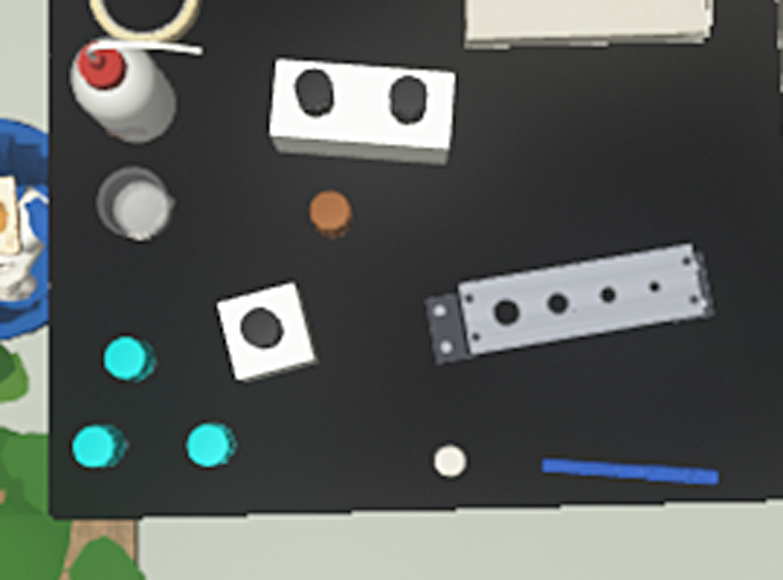

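View pics/scene0_z.png

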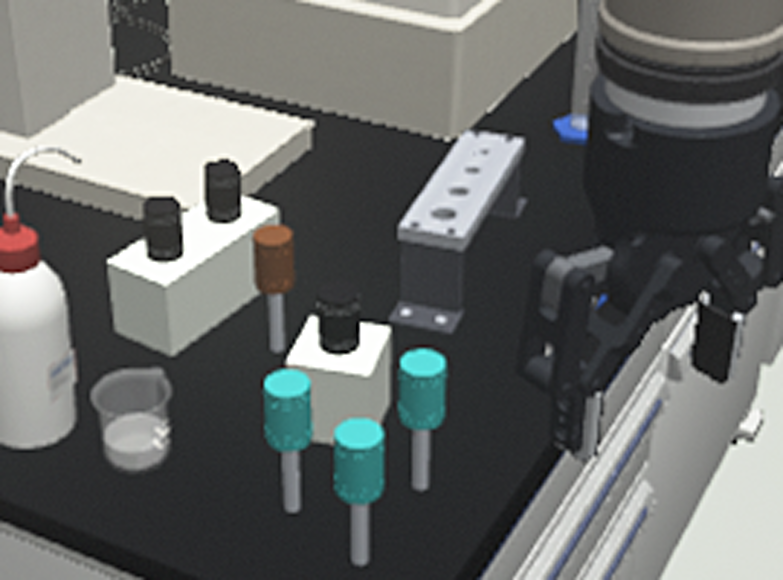

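View pics/wrist0.png

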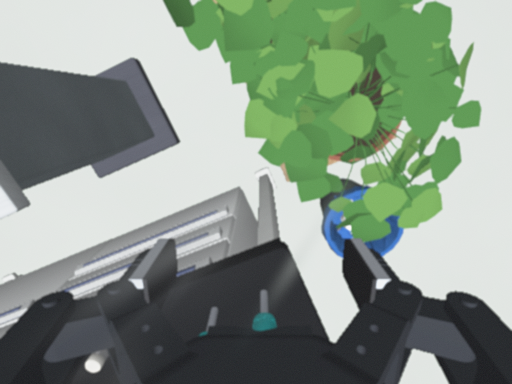

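The top view shows the stand with its black handle at about (220,213), and the gauge with its four holes from (305,208) for the large one to (356,199) for the small one. The brown and turquoise look-alikes are free-standing. The rack, with two black rods, is at (255,139).

```bash
python3 - <<'E'
from h import *
i=cv2.imread('pics/top0.png'); g=cv2.cvtColor(i,cv2.COLOR_BGR2GRAY)
def cen(cx,cy,r,thr):
    x0,y0=int(cx-r),int(cy-r); p=g[y0:y0+2*r+1,x0:x0+2*r+1].astype(float)
    w=np.clip(thr-p,0,None); yy,xx=np.mgrid[y0:y0+2*r+1,x0:x0+2*r+1]
    return (w*xx).sum()/w.sum(),(w*yy).sum()/w.sum()
H=[]
for c,r in [((355.9,199),4),((339.7,201.7),5),((322.4,204.5),6),((304.8,207.6),7)]:
    uv=cen(*c,r,130); P=atz('top',uv,.078); H.append(P); print(np.round(uv,1),np.round(P,4))
H=np.array(H); print(np.linalg.norm(np.diff(H[:,:2],axis=0),axis=1))
y=np.array([-57,-21,18,58])/1e3
# rigid fit
a=np.polyfit(y,H[:,0],1),np.polyfit(y,H[:,1],1); print(a, 'yaw', np.degrees(np.arctan2(-a[0][0],a[1][0])))
uv=cen(220.3,213.1,10,110); print('handle',uv,atz('top',uv,.105))
for n in ['rack','stand','gauge']:pass
print('rack rods',atz('top',(130+315/2.9,100+92/2.9),.1),atz('top',(130+408/2.9,100+100/2.9),.1))
for n,c in [('brown',(330,212)),('t1',(129,358)),('t2',(97,446)),('t3',(208,445)),('white',(450,460))]: print(n,np.round(atz('top',(130+c[0]/2.9,100+c[1]/2.9),.1),3))
print([np.round(atz('top',(130+a/2.9,100+b/2.9),.066)[:2],3).tolist() for a,b in [(217,302),(294,283),(317,361),(237,380)]])
E
```

```text
[355.2 198.4] [0.5192 0.0056 0.078 ]
[339.2 201.3] [0.514  0.0411 0.078 ]
[321.9 204.2] [0.5085 0.0797 0.078 ]
[304.2 207.3] [0.5028 0.119  0.078 ]
[0.03587445 0.03894313 0.03975051]
(array([-0.14249996,  0.51104275]), array([0.98622205, 0.06185091])) yaw 8.221807879096122
handle (np.float64(219.78005295675197), np.float64(212.69796999117386)) [0.49409274 0.30298643 0.105     ]
rack rods [0.67224062 0.25905277 0.1       ] [0.66394134 0.18845887 0.1       ]
brown [0.58 0.25 0.1 ]
t1 [0.474 0.402 0.1  ]
t2 [0.41  0.425 0.1  ]
t3 [0.408 0.343 0.1  ]
white [0.393 0.165 0.1  ]
[[0.517, 0.34], [0.53, 0.28], [0.469, 0.264], [0.457, 0.325]]
```

```bash
python3 - <<'E'
from h import *
t=robot.current_time_s()
robot.move_to([0.494,0.303,0.24],[180,0,156.8])
fingers.gripper_to(0.65,60)
T=toolT(); save(vision.grab_frame('wrist'),'w1')
print(T[:3,3],robot.current_time_s()-t,robot.current_joint_positions())
for r in recognise('rod_a','wrist'): print(r)
print('pred handle top',proj('wrist',[0.494,0.303,0.111],T),'handle bottom',proj('wrist',[0.494,0.303,0.066],T))
E
```

```text
[0.49369219 0.30344177 0.24002754] 1.7499999999999998 [-40.99722023  21.59900866  10.85058741  82.89728767  -4.1001554
  75.88962202  36.94041302]
{'rect': [287.2, 315.2, 21.0, 23.9], 'p': 0.92}
{'rect': [260.1, 177.8, 34.5, 40.3], 'p': 0.81}
{'rect': [348.9, 121.1, 42.6, 32.7], 'p': 0.75}
{'rect': [246.2, 258.9, 29.6, 53.5], 'p': 0.72}
{'rect': [350.4, 39.6, 54.5, 47.0], 'p': 0.59}
{'rect': [230.9, 321.2, 21.5, 17.4], 'p': 0.42}
pred handle top [258.09581889 184.97852003] handle bottom [258.20137427 173.1342896 ]
```

View pics/w1.png

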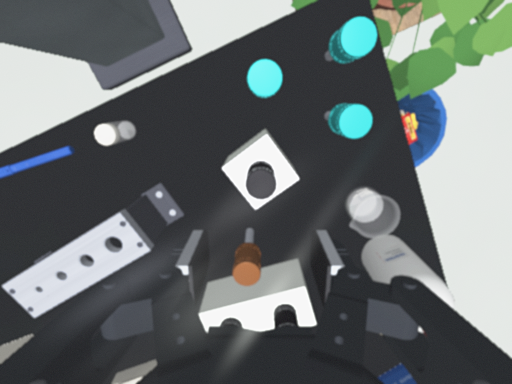

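The wrist view shows the stand's black handle at about (260,180) and the gauge holes from (114,244) to (39,289). I'll measure both here.

```bash
cat >> h.py <<'E'
def zoom(n,x0,y0,x1,y1,f):
    i=cv2.imread(f'pics/{n}.png')[y0:y1,x0:x1]; cv2.imwrite(f'pics/{n}_z{x0}.png',cv2.resize(i,None,fx=f,fy=f,interpolation=cv2.INTER_CUBIC))
def cen(g,cx,cy,r,thr):
    x0,y0=int(round(cx-r)),int(round(cy-r)); p=g[y0:y0+2*r+1,x0:x0+2*r+1].astype(float)
    w=np.clip(thr-p,0,None); yy,xx=np.mgrid[y0:y0+2*r+1,x0:x0+2*r+1]
    return (w*xx).sum()/w.sum(),(w*yy).sum()/w.sum()
E
python3 - <<'E'
from h import *
zoom('w1',220,130,300,210,7); zoom('w1',0,200,160,310,5)
T=toolT(); g=cv2.imread('pics/w1.png',0)
H=[]
for c,r in [((39,289),5),((62,275.5),5),((87,260),8),((114,244),10)]:
    uv=cen(g,*c,r,110); P=atz('wrist',uv,.078,T); H.append(P); print(np.round(uv,1),np.round(P,4))
H=np.array(H);print(np.linalg.norm(np.diff(H[:,:2],axis=0),axis=1))
E
```

```text
[ 38.2 288.5] [0.5181 0.0082 0.078 ]
[ 59.8 274.1] [0.5117 0.0432 0.078 ]
[ 87.4 258.3] [0.5067 0.0844 0.078 ]
[114.5 242.3] [0.5013 0.1238 0.078 ]
[0.03560147 0.04147862 0.03976297]
```

View pics/w1_z220.png

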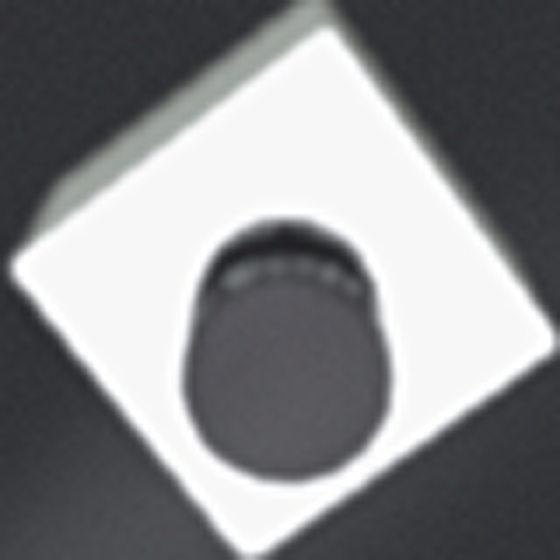

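View pics/w1_z0.png

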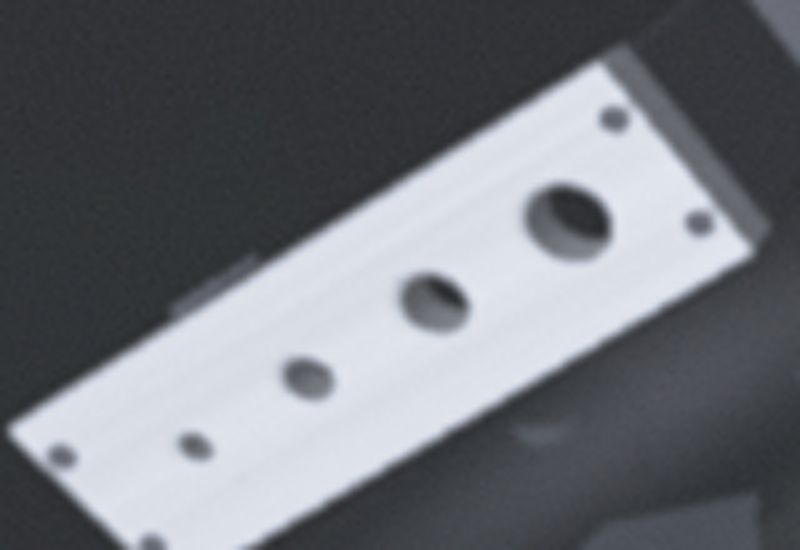

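```bash
python3 - <<'E'
from h import *
T=toolT(); H=[]
for c in [(38.6,288.8),(61.2,275.2),(86.6,259.9),(113.3,243.8)]:
    P=atz('wrist',c,.078,T); H.append(P); print(np.round(P,4))
H=np.array(H);print(np.linalg.norm(np.diff(H[:,:2],axis=0),axis=1))
P=atz('wrist',(260.6,183.6),.111,T); print('handle',P, 'tool frame',np.linalg.inv(T)@np.r_[P,1])
E
```

```text
[0.5186 0.0084 0.078 ]
[0.5136 0.0439 0.078 ]
[0.5081 0.0825 0.078 ]
[0.5024 0.1216 0.078 ]
[0.03588467 0.03897677 0.03950461]
handle [0.49393418 0.30533609 0.111     ] tool frame [8.76184987e-04 2.04030729e-03 1.29018322e-01 1.00000000e+00]
```

```bash
python3 - <<'E'
from h import *
t=robot.current_time_s()
print(robot.line_to([0.494,0.304,0.091],[180,0,156.8],velocity=0.12,f_stop=8), robot.current_tool_pos())
fingers.gripper_to(0.0,60); print('gap',robot.current_finger_gap()*85)
f0=robot.current_contact_force()
robot.line_to([0.494,0.304,0.20],velocity=0.12)
print(np.round(f0,2),np.round(robot.current_contact_force(),2))
T=toolT(); save(vision.grab_frame('wrist'),'w2'); print(T[:3,3],robot.current_time_s()-t,robot.current_time_s())
E
```

```text
False [0.4946639  0.30439809 0.09192962]
gap 28.359481009531272
[-0.4  -1.    4.44] [-0.36 -0.71 -1.43]
[0.49333828 0.30364698 0.19888788] 2.85 5.2
```

View pics/w2.png

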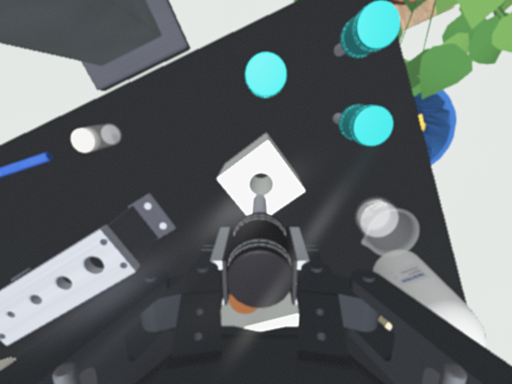

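The rod is held, with the jaws at 28 mm and the wrist force down by about 1.4 N from its weight. The shank points down at (260,205), with the emptied stand hole behind it. I'll zoom in to estimate thickness and tilt.

```bash
python3 - <<'E'
from h import *
zoom('w2',200,160,320,320,5)
T=np.eye(4)
for z in (.086,.026,-.019): print(z,[np.round(proj('wrist',[0,dy,z],T),1).tolist() for dy in (-.0095,-.0075,-.0055,0,.0055,.0075,.0095,.015)])
E
```

```text
0.086 [[246.3, 200.0], [248.8, 200.0], [251.3, 200.0], [258.3, 200.0], [265.3, 200.0], [267.8, 200.0], [270.4, 200.0], [277.4, 200.0]]
0.026 [[241.9, 234.5], [245.3, 234.5], [248.7, 234.4], [258.1, 234.4], [267.5, 234.4], [270.9, 234.4], [274.3, 234.4], [283.7, 234.4]]
-0.019 [[236.0, 281.3], [240.6, 281.3], [245.2, 281.3], [257.9, 281.3], [270.5, 281.3], [275.1, 281.3], [279.7, 281.3], [292.4, 281.3]]
```

View pics/w2_z200.png

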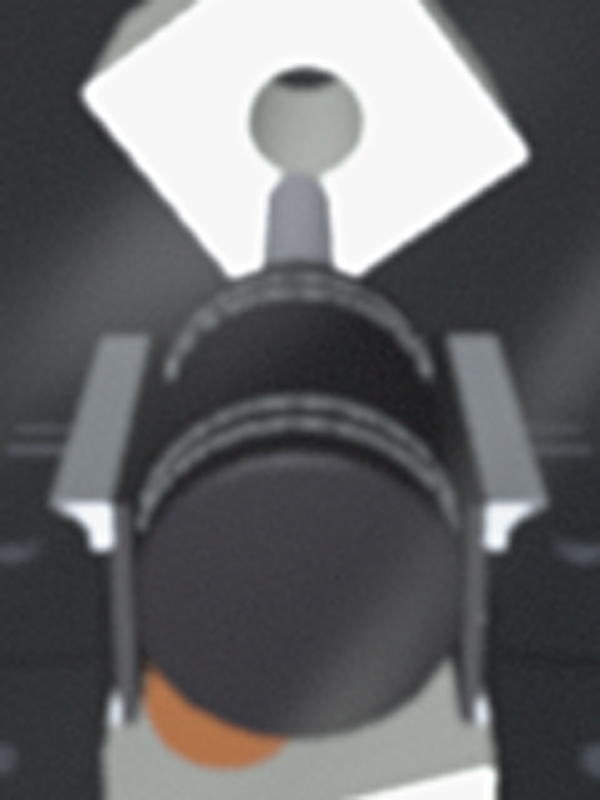

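The shank is about 13 px wide near the tip, where 11 mm would be 14 px and 15 mm 19 px. So it is probably the 11 mm rod, which the gauge still has to confirm. Next I'll move above hole0 and look at tip and hole together.

```bash
python3 - <<'E'
from h import *
t=robot.current_time_s()
robot.line_to([0.5187,0.0065,0.205],velocity=0.2)
robot.pause(0.2)
T=toolT(); np.save('T3.npy',T); save(vision.grab_frame('wrist'),'w3'); print(np.round(T,4),robot.current_time_s()-t,robot.current_contact_force())
zoom('w3',180,130,340,310,4)
T=np.eye(4)
for x in (-.001,0,.001): print(x,[np.round(proj('wrist',[x,0.0,z],T),1).tolist() for z in (.086,-.019)])
E
```

```text
[[-9.198e-01  3.923e-01 -2.000e-04  5.187e-01]
 [ 3.923e-01  9.198e-01  2.000e-04  7.500e-03]
 [ 3.000e-04  1.000e-04 -1.000e+00  2.049e-01]
 [ 0.000e+00  0.000e+00  0.000e+00  1.000e+00]] 1.8917000000000002 [ 0.4019326   0.80069367 -1.23756551]
-0.001 [[258.3, 201.2], [257.9, 283.3]]
0 [[258.3, 200.0], [257.9, 281.3]]
0.001 [[258.3, 198.8], [257.9, 279.3]]
```

View pics/w3_z180.png

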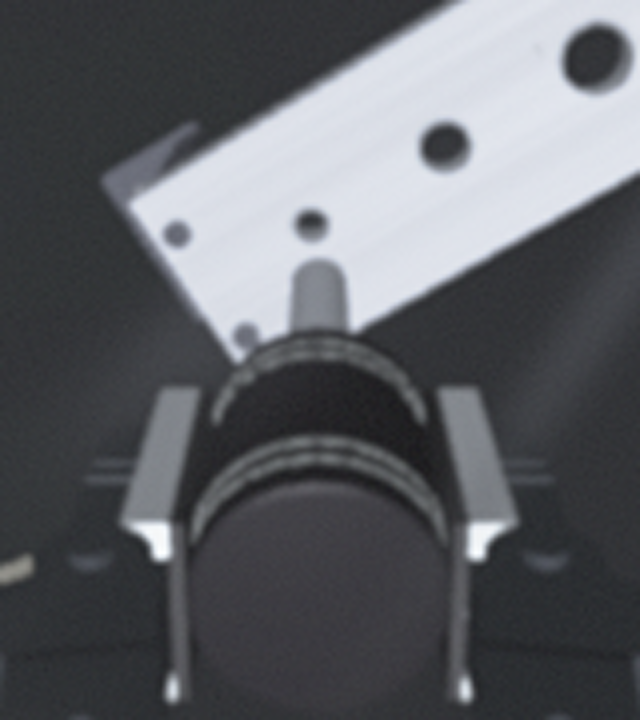

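```bash
python3 - <<'E'
from h import *
T=np.load('T3.npy')
for n,c in [('h0',(311,224)),('h1',(445,146)),('h2',(597,58))]:
    uv=(180+(c[0]+.5)/4-.5,130+(c[1]+.5)/4-.5)
    P=atz('wrist',uv,.078,T); q=(np.linalg.inv(T)@np.r_[P,1])[:3]
    q2=q-np.array([.0002,.00085,0]); W=T@np.r_[q2,1]
    print(n,np.round(P,4),'tool',np.round(q,4),'corrected world',np.round(W[:3],4))
print(robot.current_tool_pos())
E
```

```text
h0 [0.5187 0.0064 0.078 ] tool [-0.0005 -0.001   0.1269] corrected world [0.5185 0.0056 0.078 ]
h1 [0.5136 0.0417 0.078 ] tool [0.018  0.0295 0.1269] corrected world [0.5135 0.0408 0.078 ]
h2 [0.5083 0.0799 0.078 ] tool [0.0379 0.0625 0.1269] corrected world [0.5081 0.079  0.078 ]
[0.51868862 0.00724074 0.20493782]
```

```bash
python3 - <<'E'
from h import *
t=robot.current_time_s()
tg=np.array([0.5185,0.0056]); cmd=tg.copy()
robot.line_to([*cmd,0.178],velocity=0.1); robot.pause(0.15)
p=np.array(robot.current_tool_pos()); print(p); cmd+=tg-p[:2]
f0=np.array(robot.current_contact_force())
s=robot.line_to([*cmd,0.155],velocity=0.015,f_stop=6)
for _ in range(3):
    print(s,np.round(robot.current_tool_pos(),4),np.round(robot.current_contact_force()-f0,2),np.round(robot.current_torque(),2)); robot.pause(0.1)
T=toolT(); np.save('T4.npy',T); save(vision.grab_frame('wrist'),'w4'); save(vision.grab_frame('scene'),'s4')
zoom('w4',180,130,340,310,4); zoom('s4',240,100,400,220,5)
print(robot.current_time_s()-t,robot.current_time_s())
E
```

```text
[0.51914981 0.00563339 0.1787957 ]
True [0.5182 0.0055 0.1635] [-0.41  0.34  5.45] [ 0.03  0.11 -0.03]
True [0.5182 0.0055 0.1635] [0.44 0.04 6.13] [ 0.02  0.15 -0.06]
True [0.5181 0.0055 0.1635] [-0.71  0.91  6.  ] [-0.01  0.14  0.  ]
1.9500000000000002 9.0417
```

View pics/w4_z180.png

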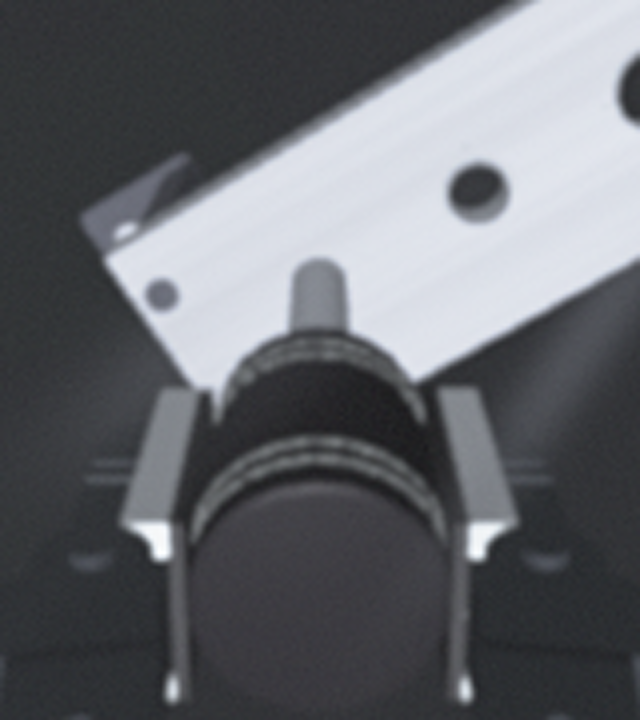

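View pics/s4_z240.png

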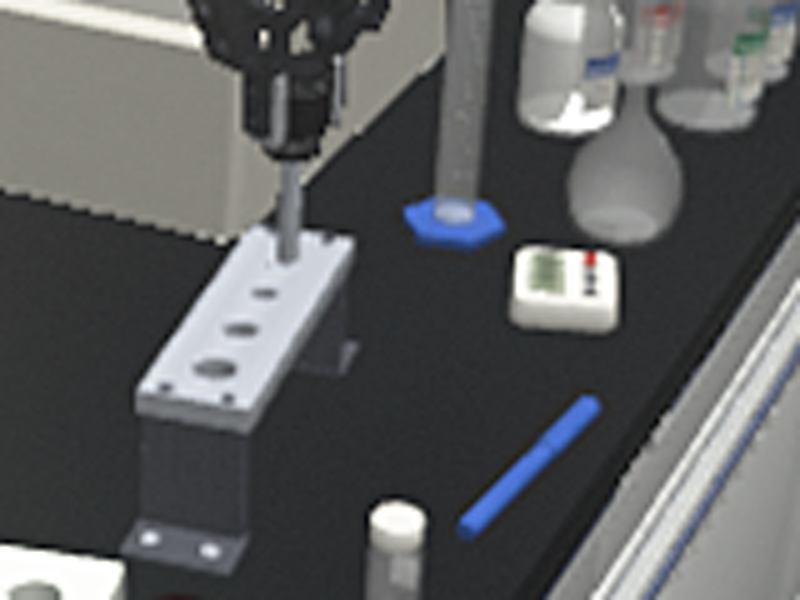

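The rod was refused at hole0: 6 N at TCP z 0.1635, and the tip covers the hole. The wrist view shows hole1 at about (299,178). Next I'll try hole1.

```bash
python3 - <<'E'
from h import *
T=np.load('T4.npy')
c=(478,193); uv=(180+(c[0]+.5)/4-.5,130+(c[1]+.5)/4-.5)
P=atz('wrist',uv,.078,T); q=(np.linalg.inv(T)@np.r_[P,1])[:3]-np.array([.0002,.00085,0]); W=(T@np.r_[q,1])[:3]; print('hole1',W)
tg=(W[:2]+np.array([.5135,.0408])+np.array([.5134,.0412]))/3; print(tg)
robot.line_to([*T[:2,3],0.180],velocity=0.1)
cmd=tg.copy()
robot.line_to([*cmd,0.180],velocity=0.1); robot.pause(0.2)
p=np.array(robot.current_tool_pos()); print(p); cmd+=tg-p[:2]
f0=np.array(robot.current_contact_force())
s=robot.line_to([*cmd,0.1045],velocity=0.03,f_stop=7)
for _ in range(2):
    print(s,np.round(robot.current_tool_pos(),4),np.round(robot.current_contact_force()-f0,2),np.round(robot.current_torque(),2)); robot.pause(0.1)
save(vision.grab_frame('wrist'),'w5'); save(vision.grab_frame('scene'),'s5')
zoom('s5',240,100,400,220,5)
print(robot.current_time_s())
E
```

```text
hole1 [0.51365078 0.04061624 0.07800003]
[0.51351693 0.04087208]
[0.51358691 0.03974079 0.1799752 ]
False [0.5137 0.0418 0.1047] [ 0.35 -2.35  1.15] [-0.59 -0.37 -0.03]
False [0.5137 0.0418 0.1046] [-1.06 -1.06  0.22] [-0.53 -0.4  -0.  ]
13.0417
```

View pics/s5_z240.png

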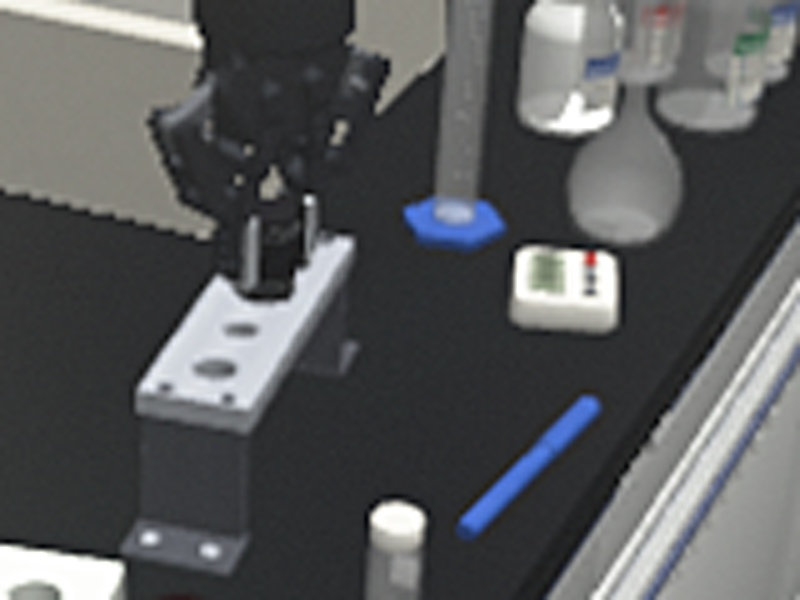

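View pics/w5.png

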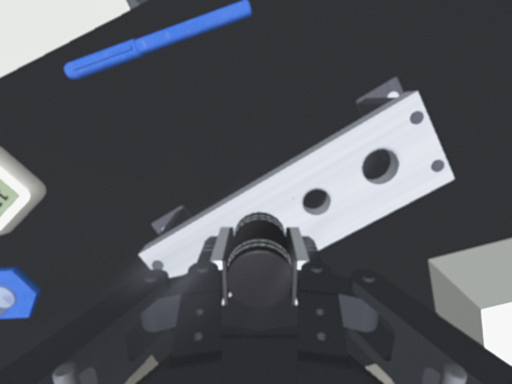

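It passed into hole1: the handle is almost on the plate, with hole2 and hole3 visible beside it. I'll seat it, release and retreat.

```bash
python3 - <<'E'
from h import *
p=np.array(robot.current_tool_pos())
s=robot.line_to([.5137,.0410,0.0985],velocity=0.015,f_stop=8)
print(s,np.round(robot.current_tool_pos(),4),np.round(robot.current_contact_force(),2))
p=np.array(robot.current_tool_pos())
fingers.gripper_to(0.65); robot.pause(0.3)
print(np.round(robot.current_tool_pos(),4),robot.current_finger_gap())
robot.line_to([p[0],p[1],0.22],velocity=0.12)
robot.line_to([0.45,0.16,0.26],velocity=0.2)
robot.pause(.3)
T=toolT(); np.save('T6.npy',T); save(vision.grab_frame('wrist'),'w6'); save(vision.grab_frame('scene'),'s6'); save(vision.grab_frame('top'),'t6')
zoom('s6',140,120,340,270,4); zoom('t6',170,100,370,250,4)
print(robot.current_time_s(),robot.current_contact_force())
E
```

```text
True [0.5138 0.0417 0.1039] [-0.64 -0.09  3.92]
[0.5144 0.0401 0.1036] 0.6523213226326925
16.375 [-0.31548534 -0.18421919  0.06924738]
```

View pics/s6_z140.png

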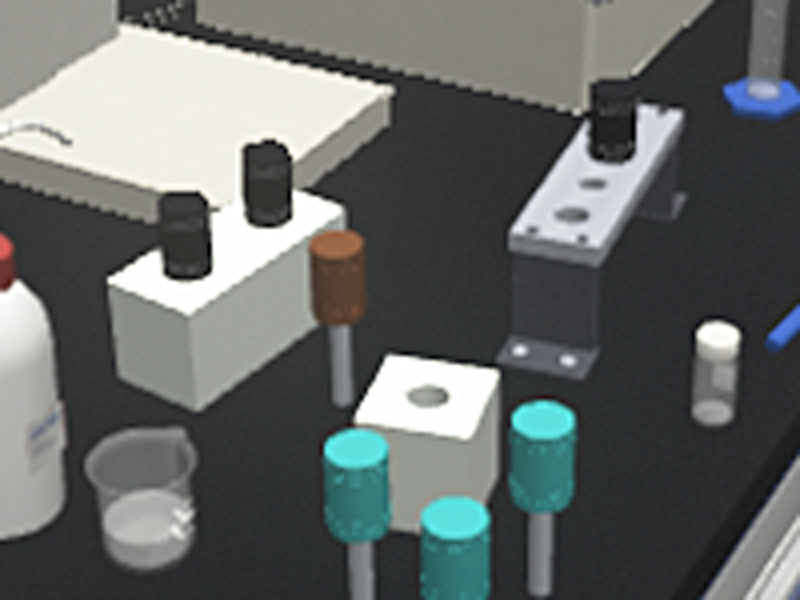

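View pics/w6.png

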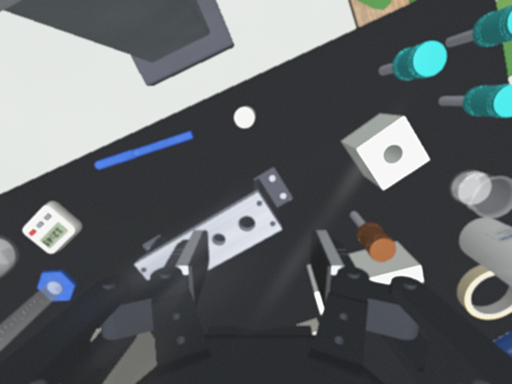

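View pics/t6_z170.png

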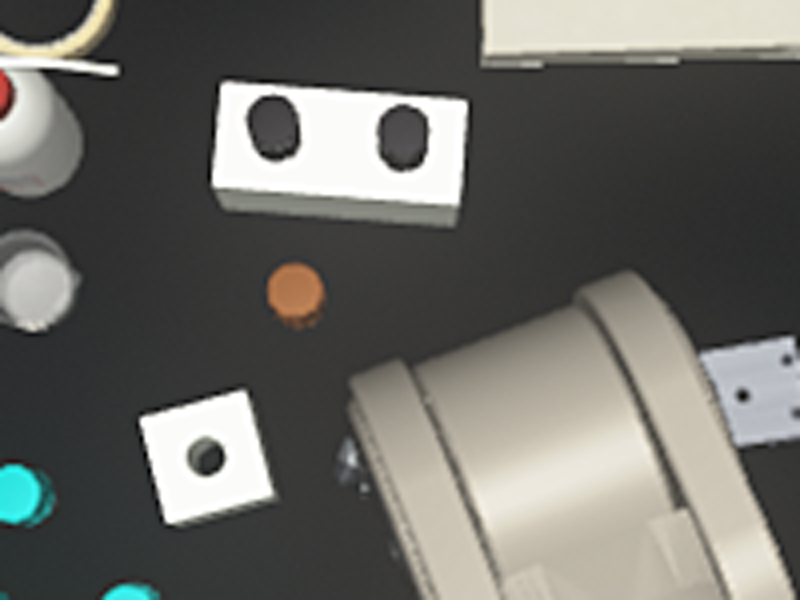

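```bash
python3 - <<'E'
from h import *
robot.line_to([0.45,0.055,0.26],velocity=0.2); robot.pause(.3)
T=toolT(); save(vision.grab_frame('wrist'),'w7'); np.save('T7.npy',T); zoom('w7',180,130,380,280,4)
for z in (.078,.123): print(z,'wrist',proj('wrist',[.5137,.0411,z],T),'scene',proj('scene',[.5137,.0411,z]), 'crop',(proj('scene',[.5137,.0411,z])-[140,120])*4)
# reference bias: scene proj of hole2/hole3
for P in ([.5081,.079,.078],[.5025,.1185,.078]): print((proj('scene',P)-[140,120])*4)
print(robot.current_time_s())
E
```

```text
0.078 wrist [268.37331943 224.26242275] scene [292.21325555 157.96540356] crop [608.85302221 151.86161425]
0.123 wrist [269.67514763 242.59580173] scene [292.85446411 141.36393193] crop [611.41785644  85.45572772]
[590.50567398 180.24208251]
[569.99591336 211.30619408]
17.4
```

View pics/w7.png

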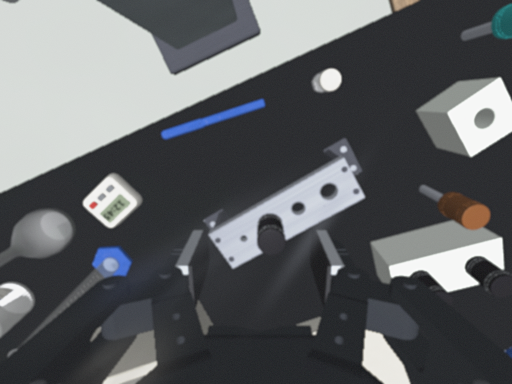

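The wrist view shows the black handle upright in the second hole at about (270,235), between hole0 at (244,239) and hole2 at (298,208). Its top is where a seated rod should be, and the gripper is clear of everything. I'm handing in.

```bash
python3 - <<'E'
from h import *
workorder.close_job(); print(robot.current_time_s())
E
```

```text
the job is handed in; nothing more can be done
the job is handed in; nothing more can be done
```

The stand's rod is the 11 mm one. It was refused at the 8.5 mm hole and passed the 12.5 mm hole, where I left it. I handed the job in at about 17 s of the 61 s allowed.

- **Refusal:** I touched the tip on the 8.5 mm hole with about 6 N and it stopped at the mouth. The highest force I read there was about 6 N, well under the 50 N limit.
- **Fit:** It slid through the 12.5 mm hole until the handle reached the plate, at the tool height I expected. Then I released it and backed off.
- **Last checks:** Scene and wrist images show the rod upright in the 12.5 mm hole, with the handle top within about 1 px of where a seated rod should be. The rack rods and the look-alikes appear where they were at the start. The gripper was clear, with about 0.4 N on the tool.
- **Disagreement:** Before the grasp, the top and wrist cameras differed by about 2 to 3 mm in y, but they agreed on the distance from rod to hole. I removed the error by viewing the rod and hole together. No check failed.

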